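Lock the spice grinder's bowl, seat its press lid and keep it running

ROBOT

A 6-joint arm with a two-finger parallel gripper is mounted at the origin on the work surface. World frame = base frame: x ahead of the robot, y to its left, z up, the work surface at z = 0. Lengths are in m, angles in rad, forces in N, time in s.
With the tool pointing down it reaches from about 0.3 to 0.775 m from the base axis. Payload 14.6 kg.
Tool frame: the origin (TCP) lies midway between the tips of the shut fingers; the grasp point (between the pads) lies 19 mm behind it; z points along the fingers, y is the line along which they close (so a half turn about z gives the same grasp; the last joint's range is limited). The gripper opens to 94 mm and grips with 3 to 60 N. Pads are 16 mm wide; open, the fingers measure 119 mm over their backs; the gripper's body (75 mm by 177 mm) begins 78 mm behind the grasp point.
Start: joints at [-1.178, 0.3, 1.521, -0, 1.321, -0.067], TCP at [0.244, -0.493, 0.205] pointing down, gripper open.
Joint ranges: [-3.03, 3.03], [-0.79, 2.21], [0.23, 2.52], [-1.04, 4.18], [0, 3.07], [-2.55, 2.55]. Speed limits (rad/s): [2.22, 2.22, 2.57, 3.14, 3.14, 3.14].

INTERFACE

Orientations are given as a rotation vector (axis times angle).
In Python, from cell import ctrl, get_image, sign_off gives the robot as it stands.
- The arm moves only by the tool play_rows, never from a script. Its argument "commands" is a list of rows, each a list of 3 entries, a list of its own where there are three numbers: the closure, from 0 (fully open) to 1 (shut), then the shift along the tool's x, y, z in m, then the turn about the tool's z in rad. In form: [[gripper, [x, y, z], roll], ...]. A call has 1 to 12 rows; each row shifts and turns the commanded pose from where the row before left it, along the tool's axes as they then stand; what a row does not reach is not made up. A row lasts 1/12 s, in which the tool goes at most 41.7 mm and 7.16 degrees, less where a joint would pass 70% of its speed; a pose out of reach is approached as far as the arm can. A call is refused whole if a number of a shift passes 0.0417 or a number of a turn 0.125, either way. A call with a gripper value outside its range is refused whole. The fingers move at their own pace and stop on an object; the grip force is fixed at half the most. Time passes only in rows, so rows that do not move let the fingers close. It gives the time, the measured TCP pose, the force, the opening and the grip force at its end, in the units of the state.
- ctrl.get_state(): the state, without advancing time (a new reading comes with each control period).
- get_image(name): name is "scene" or "top"; returns a dict with "frame" (400x640x3 uint8, blue, green, red), "fx", "fy", "cx", "cy" (pixels), "rvec" (rotation vector, rad) and "tvec" (3), from world to camera coordinates, as OpenCV has them. Camera axes: x right, y down, z forward; pixel columns grow to the right and rows downward; lengths in m; the calibration is good to about 2 mm. A picture is of the moment at which its call begins. There is no depth.
- sign_off(): hands the job in; it is judged then, once.
The state is a dict: "time": time; "joint_positions": joint angles; "qvel": joint speeds; "joint_torque": joint torques, N m; "eef_pos": TCP position; "tcp_rot": TCP orientation; "ft_force": force on the tool from outside, world axes, zero at the start; "torque": the same for the moment, N m; "gripper_width": opening from 0.0 (shut) to 1.0 (fully open); "gripper_force": force on a finger pad.
Only numpy, scipy, OpenCV 4.12 (cv2) and the standard library are available. Lean on these libraries where they do the work, as an engineer would, in place of code of your own. Each camera call takes 0.05 s, during which the arm holds its last target. There are 200 camera calls.

TASK

Get the spice grinder going for a dry run: turn its steel bowl clockwise by a thumb wing until it clicks into its locked position, then take the dark lid with the four splines, set it over the bowl, turn it until the splines drop into the slots, slide it fully home and keep pressing it down against the spring, because the grinder runs only while the lid is held down. Finish with the lid still in the gripper's grasp or under its push, pressed right down; do not let go. Leave the plain cover, the mug, the jars, the spoon and the small bowl where they are.

Things in the scene. Friction and masses are not known exactly. Their poses are not given: they have to be found in the camera images.
- grinder: The grinder's white round motor base, 125 mm across and 109 mm tall, fixed to the worktop, with the steel bowl sunk in its top; origin at the centre of its underside, z up. The locked bowl's slots and wings line up with this frame: slots along x and y, wings on +y and -y.
- bowl_rim (a point): Centre of the bowl's mouth, level with its flat steel rim (112 mm across, 118 mm above the worktop); z up; turns with the bowl. The mouth is 79 mm across, with four slots cut outward from it along this frame's +x, -x, +y and -y, each 12.5 mm wide, reaching 48 mm from the centre. They lead on down into the base only when the bowl is locked; otherwise they are blocked 8 mm down.
- wing_left (a point): The thumb wing on the bowl's +y side: an upright black plate sticking out radially, 10 mm thick, 28 mm long radially, 30 mm tall. Point in the middle of its length and thickness, 77 mm from the bowl's axis, 118 mm above the worktop; the plate spans 17 mm below to 13 mm above it. Axes as bowl_rim: x across the thickness (the way to pinch it), y along its length.
- wing_right (a point): The other thumb wing, on the bowl's -y side, same shape and size; same axes.
- bowl (a joint): Turn of the bowl about the vertical axis through bowl_rim, rad; grows clockwise seen from above. 0 = unlocked stop, 0.70 = locked stop. Starts between 0 and 0.25, turns with slight friction, stiffens over a sprung click between about 0.5 and 0.6, then snaps to about 0.69 and stays. Some 5 N at a wing pass the click.
- run_switch (a joint): Travel of the sprung run switch, m: four black pads in the base, one under each slot of the locked bowl, pushed down together by the lid's splines. 0 = up (off); the lid's flange stops on the bowl rim at 0.005. The spring takes 3 N to start and about 8 N at 0.005, more than the lid's own weight.
- lid_grip (a point): Point on the axis of the dark press lid, inside its hand grip, 55 mm above the lid's underside; z up, axes as lid. The grip is a block with rounded edges, 44 mm across its flat faces along x, 54 mm along y, 55 mm tall. Height of this point above bowl_rim: 55 mm when the splines stand on the rim, 40 mm when they rest on the switch pads, 35 mm when fully home, flange on the rim.
- lid: The lid, loose, upright, open end down, about 0.14 kg, 80 mm tall; origin at the centre of its underside. At the bottom a collar 76 mm across, 20 mm tall, with four upright splines (8 mm wide, narrower at the foot, reaching 45.5 mm from the axis) along the lid's +x, -x, +y, -y; above it a round flange 98 mm across and 5 mm thick; then the hand grip.
- cover_mid (a point): Bystander, loose: plain dark storage cover as wide as the lid (98 mm) but only 52 mm tall, with a smooth collar without splines and a small round knob. Point half-way up.
- mug_mid (a point): Bystander, loose: white mug, 78 mm across, 85 mm tall, handle on its +y side. Point half-way up.
- spice_a_mid (a point): Bystander, loose: amber glass spice jar, 44 mm across, 82 mm tall. Point half-way up.
- spice_b_mid (a point): Bystander, loose: another such spice jar.
- spoon_mid (a point): Bystander, loose: steel spoon, 150 mm long, lying along its x axis.
- ramekin_mid (a point): Bystander, loose: small white bowl, 84 mm across, 42 mm tall. Point half-way up.
Things that resemble listed ones, but are neither listed nor needed, are in the scene too. What is shaped like the lid but brown or yellow is not meant.

How it is judged:
By the outcome, as a careful person would: the job done as asked, in the order asked, and still so for the second after the job is handed in, while the arm keeps its last pose, push and grip.
It also fails if it takes over 54 s, if anything falls off the work surface, if the arm or the gripper's body presses on something with over 40 N, if the wrist force passes 120 N, or if a joint passes its speed limit or range.

## Working session

There is one attempt and no reset: what is moved stays moved. The work goes in short steps, Python scripts to look and compute and a tool call to move; the robot and the scene stay as the last step left them, time stands still between calls to the robot, and variables do not carry over. Pictures are saved under pics/ and viewed, at most 10 in all, crops included, and the job is handed in when it is done.

Besides the shell and the picture viewer there is one more tool, called after "Request:" as name(argument=value, ...) on one line, values as JSON. play_rows: Moves the arm, as the interface text tells. Its arguments: {"type":"object","properties":{"commands":{"type":"array"}},"required":["commands"]}

```bash
mkdir -p pics
cat > h.py <<'E'
import numpy as np, cv2, sys
from cell import ctrl, get_image, sign_off
def cam(n):
    d=get_image(n); d['R']=cv2.Rodrigues(np.array(d['rvec'],float))[0]; d['t']=np.array(d['tvec'],float).ravel(); return d
def ray(d,u,v,z):
    c=-d['R'].T@d['t']; r=d['R'].T@np.array([(u-d['cx'])/d['fx'],(v-d['cy'])/d['fy'],1]); return c+r*(z-c[2])/r[2]
def proj(d,p):
    q=d['R']@np.array(p)+d['t']; return np.array([d['fx']*q[0]/q[2]+d['cx'],d['fy']*q[1]/q[2]+d['cy']])
E
python3 - <<'E'
from h import *
a=cam('scene');b=cam('top')
for n,d in(('s',a),('t',b)):
    cv2.imwrite(f'pics/{n}0.png',d['frame']); print(n,d['fx'],d['cx'],d['cy'],-d['R'].T@d['t'],d['R'].tolist())
print(ctrl.get_state())
E
```

```text
s 411.02713555028885 320.6165242228274 196.11262042675503 [ 0.9591064  -0.36237055  0.98442722] [[0.7095325411251872, 0.7046632604460186, -0.003641766332531049], [0.5947064051872037, -0.6015721475097429, -0.5333247068811172], [-0.3780051120206547, 0.3762454527540534, -0.84590276898007]]
t 458.04752731063775 325.1995753759982 202.23554869991068 [0.29672066 0.02536174 1.61100973] [[-0.01140090143518857, -0.9997574889643032, -0.01884098474751915], [-0.9889098975413105, 0.014063502310072584, -0.14784935727830983], [0.14807847241006994, 0.016946420346660593, -0.9888304125815177]]
{'time': 0.1, 'joint_positions': array([-1.17761727e+00,  3.00424730e-01,  1.52150960e+00,  1.72305465e-05,
        1.32070370e+00, -6.65757957e-02]), 'qvel': array([-0.00020628, -0.00222042, -0.00095905,  0.00126322,  0.00024334,
        0.00021479]), 'joint_torque': array([ 3.67747216e-04, -5.32645082e+01, -3.53284049e+01,  7.08567468e-02,
        2.35141878e-02, -3.51619030e-05]), 'eef_pos': array([ 0.24397451, -0.49266635,  0.204942  ]), 'tcp_rot': array([-3.05794551e+00, -7.15595385e-01,  2.41011245e-04]), 'ft_force': array([ 0.05277726,  0.59068172, -0.34147115]), 'torque': array([-0.04079384,  0.01458325,  0.0113613 ]), 'gripper_force': 0.0, 'gripper_width': 1.001174307817688}
```

View pics/s0.png

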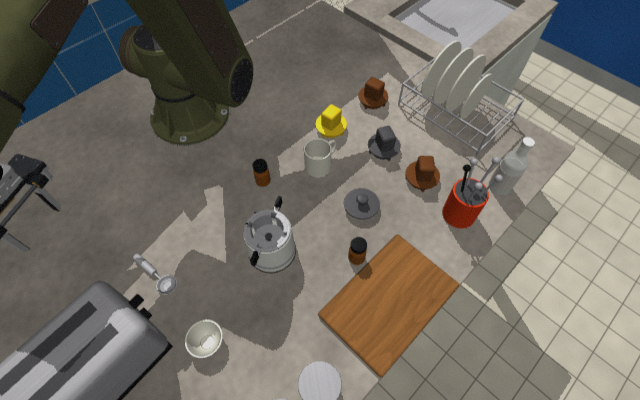

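View pics/t0.png

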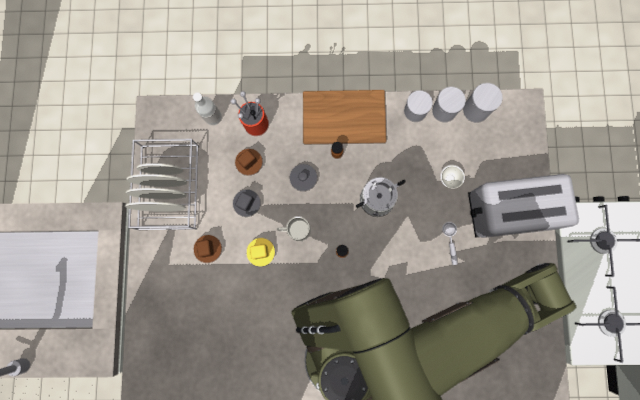

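The scene view shows these candidates for the lid: dark block-grip lid at (385,143), plain round-knob cover at (362,205), brown lids at (374,93) and (424,172), and a yellow one at (331,122). By the description I choose (385,143), which is (248,202) in the top view. The grinder is at (269,240) in scene and (380,196) in top. Next is a close crop of both.

Run:
```python
from h import *
a=cv2.imread('pics/s0.png');b=cv2.imread('pics/t0.png')
def c(i,u,v): return cv2.resize(i[v-30:v+30,u-40:u+40],(400,300),interpolation=cv2.INTER_CUBIC)
cv2.imwrite('pics/m0.png',np.vstack([np.hstack([c(a,385,140),c(b,248,202)]),np.hstack([c(a,269,235),c(b,380,196)])]))
```

```text
(no output)
```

View pics/m0.png

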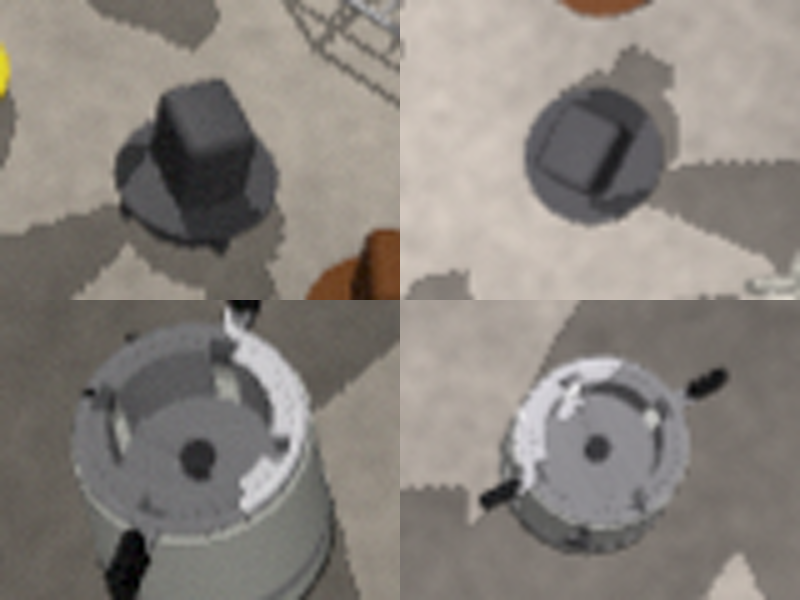

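The top view shows the dark lid's flange centre at about (247,203) and its grip top at about (244,201). The scene crop shows splines under its flange, so this is the right one. The wing tops are at about (401.4,182.6) and (360,204.6) in the top view.

```bash
cat >> h.py <<'E'
def outline(d,pts): return np.array([proj(d,p) for p in pts])
def fit(obs,x0):  # obs: (cam,u,v,func(x)->world)
    from scipy.optimize import least_squares
    r=least_squares(lambda x:np.concatenate([proj(d,f(x))-[u,v] for d,u,v,f in obs]),x0); return r
E
python3 - <<'E'
from h import *
a=cam('scene');b=cam('top')
print('lid flange',ray(b,247,203,.025),'griptop',ray(b,244.2,201.4,.08))
print('scene griptop',ray(a,345+203/5,110+112/5,.08),'flange', ray(a,345+196/5,110+178/5,.025))
w1=ray(b,401.4,182.6,.131);w2=ray(b,360,204.6,.131);print(w1,w2,(w1+w2)/2,np.linalg.norm(w1-w2),np.degrees(np.arctan2(*(w1-w2)[[1,0]])))
print('rim',ray(b,340+(600-400)/5,166+(443-300)/5,.118),ray(a,229+190/5,205+125/5,.118))
# grip corners
for u,v in((570,103),(625,127),(595,192),(538,158)): print(ray(b,208+(u-400)/5,172+v/5,.08))
# scene wing
print(ray(a,229+128/5,205+240/5,.131))
s=ctrl.get_state();R=cv2.Rodrigues(s['tcp_rot'])[0];print(s['eef_pos'],R)
for n,p in(('jarA',ray(b,342,251,.08)),('jarB',ray(b,337,150,.08)),('cover',ray(b,303,177,.03)),('mug',ray(b,298,228,.085)),('browns',ray(b,250,160,.08)),('yel',ray(b,260,250,.08))):print(n,p)
E
```

```text
lid flange [0.53541904 0.32724847 0.025     ] griptop [0.53276536 0.32638698 0.08      ]
scene griptop [0.53518345 0.32547592 0.08      ] flange [0.53975502 0.32462919 0.025     ]
[ 0.57988247 -0.19984007  0.131     ] [ 0.50894586 -0.06265724  0.131     ] [ 0.54441417 -0.13124865  0.131     ] 0.15443811393545903 -62.65672253263196
rim [ 0.5431837  -0.13003465  0.118     ] [ 0.54846407 -0.13370444  0.118     ]
[0.56316673 0.3343482  0.08      ]
[0.54607999 0.29660447 0.08      ]
[0.50183368 0.31642721 0.08      ]
[0.52563429 0.35554164 0.08      ]
[ 0.57873429 -0.19541653  0.131     ]
[ 0.24401288 -0.49274549  0.20512072] [[ 8.96154869e-01  4.43741367e-01 -2.23548112e-04]
 [ 4.43741416e-01 -8.96154652e-01  6.28629751e-04]
 [ 7.86153445e-05 -6.62547168e-04 -9.99999777e-01]]
jarA [ 0.36126436 -0.0023961   0.08      ]
jarB [0.70693941 0.00896686 0.08      ]
cover [0.62447542 0.12964477 0.03      ]
mug [0.43940601 0.14349338 0.085     ]
browns [0.67649537 0.30851146 0.08      ]
yel [0.36792265 0.2710421  0.08      ]
```

The two wings come out 154.4 mm apart (2×77 expected) and the centre is (0.545,-0.131). The lid is at about (0.535,0.326), which both cameras agree on. I'll move above the -y wing at (0.580,-0.200).

Request:
play_rows(commands=[[0, [0.036, -0.0095, -0.003], 0], [0, [0.036, -0.0095, -0.003], 0], [0, [0.036, -0.0095, -0.003], 0], [0, [0.036, -0.0095, -0.003], 0], [0, [0.036, -0.0095, -0.003], 0], [0, [0.036, -0.0095, -0.003], 0], [0, [0.036, -0.0095, -0.003], 0], [0, [0.036, -0.0095, -0.003], 0], [0, [0.036, -0.0095, -0.003], 0], [0, [0.036, -0.0095, -0.003], 0], [0, [0.036, -0.0095, -0.003], 0], [0, [0.036, -0.0095, -0.003], 0]])

```text
time: 1.2
eef_pos: [0.5817, -0.1975, 0.2415]
tcp_rot: [-3.059, -0.716, 0.0]
ft_force: [0.8, -1.3, 0.2]
gripper_width: 1.003
gripper_force: 0.0
```

Request:
play_rows(commands=[[0, [0, 0, 0], -0.12], [0, [0, 0, 0], -0.12], [0, [0, 0, 0], -0.12], [0, [0, 0, 0], -0.12], [0, [0, 0, 0], -0.12], [0, [0, 0, 0], -0.12], [0, [0, 0, 0], -0.12], [0, [0, 0, 0], -0.12], [0, [0, 0, 0], -0.12], [0, [0, 0, 0], -0.12], [0, [0, 0, 0], -0.12], [0, [0, 0, 0], -0.12]])

```text
time: 2.2
eef_pos: [0.5805, -0.199, 0.2412]
tcp_rot: [-1.82, -2.56, 0.0]
ft_force: [0.1, 0.1, -0.2]
gripper_width: 0.999
gripper_force: 0.0
```

```bash
cat >> h.py <<'E'
def rel(target,yaw_y=None):
    s=ctrl.get_state();R=cv2.Rodrigues(s['tcp_rot'])[0];p=s['eef_pos']
    ya=np.degrees(np.arctan2(R[1,1],R[0,1]))
    print('t',round(s['time'],2),'pos',p.round(4),'yaw_y',ya.round(2),'tilt',R[2].round(4),'F',s['ft_force'].round(2),'T',s['torque'].round(2),'w',round(s['gripper_width']*94,1),'gf',round(s['gripper_force'],1),'j6',s['joint_positions'][5].round(2))
    if target is not None:
        print('shift',(R.T@(np.array(target)-p)).round(4))
    if yaw_y is not None: print('roll',np.radians((ya-yaw_y+90)%180-90).round(3))
E
python3 -c "
from h import *
rel([.580,-.1995,.101],27.4)"
```

```text
t 2.2 pos [ 0.5805 -0.199   0.2412] yaw_y 19.19 tilt [ 3.e-04 -4.e-04 -1.e+00] F [ 0.12  0.08 -0.16] T [-0.1  -0.11  0.02] w 93.9 gf 0.0 j6 -0.72
shift [-0.0004 -0.0006  0.1402]
roll -0.143
```

Request:
play_rows(commands=[[0, [0, 0, 0.02], -0.07], [0, [0, 0, 0.03], -0.073], [0, [0, 0, 0.03], 0], [0, [0, 0, 0.025], 0], [0, [0, 0, 0.02], 0], [0, [0, 0, 0.01], 0], [0, [0, 0, 0], 0], [0.5, [0, 0, 0], 0], [0.95, [0, 0, 0], 0], [0.95, [0, 0, 0], 0], [0.95, [0, 0, 0], 0], [0.95, [0, 0, 0], 0]])

```text
time: 3.2
eef_pos: [0.5809, -0.1991, 0.1072]
tcp_rot: [1.64, 2.678, 0.0]
ft_force: [-0.4, 0.3, -0.8]
gripper_width: 0.68
gripper_force: 0.0
```

Request:
play_rows(commands=[[0.95, [0, 0, 0], 0], [0.95, [0, 0, 0], 0], [0.95, [0, 0, 0], 0], [0.95, [0, 0, 0], 0]])

```text
time: 3.53
eef_pos: [0.5806, -0.199, 0.1065]
tcp_rot: [-1.64, -2.679, 0.0]
ft_force: [0.5, 0.9, 0.7]
gripper_width: 0.398
gripper_force: 0.0
```

```bash
python3 -c "
from h import *
rel([.580,-.1995,.106],27.4)"
```

```text
t 3.53 pos [ 0.5806 -0.199   0.1065] yaw_y 27.05 tilt [ 0. -0. -1.] F [0.5  0.92 0.69] T [ 0.02 -0.13  0.06] w 37.4 gf 0.0 j6 -0.86
shift [-0.0002 -0.0008  0.0005]
roll -0.006
```

Request:
play_rows(commands=[[0.95, [0, 0, 0], 0], [0.95, [0, 0, 0], 0], [0.95, [0, 0, 0], 0], [0.95, [0, 0, 0], 0], [0.95, [0, 0, 0], 0], [0.95, [0, 0, 0], 0]])

```text
time: 4.03
eef_pos: [0.5807, -0.199, 0.1064]
tcp_rot: [1.64, 2.679, 0.0]
ft_force: [0.3, -0.2, -0.7]
gripper_width: 0.102
gripper_force: 49.0
```

Request:
play_rows(commands=[[0.95, [0.0001, -0.0046, 0], 0.06], [0.95, [0.0001, -0.0046, 0], 0.06], [0.95, [0.0001, -0.0046, 0], 0.06], [0.95, [0.0002, -0.0046, 0], 0.06], [0.95, [0.0001, -0.0046, 0], 0.06], [0.95, [0.0002, -0.0046, 0], 0.06], [0.95, [0, 0, 0], 0]])

```text
time: 4.62
eef_pos: [0.5539, -0.2069, 0.1064]
tcp_rot: [-2.097, -2.339, -0.0]
ft_force: [0.2, 0.7, -1.7]
gripper_width: 0.106
gripper_force: 39.1
```

```bash
python3 -c "
from h import *
rel(None)"
```

```text
t 4.62 pos [ 0.5539 -0.2069  0.1064] yaw_y 6.24 tilt [ 3.e-04 -0.e+00 -1.e+00] F [ 0.24  0.67 -1.72] T [ 0.11 -0.05 -0.17] w 9.9 gf 39.1 j6 -0.53
```

Gripped (9.9 mm, matching the wing) and turning freely. I'll keep turning in small steps and watch the force.

Request:
play_rows(commands=[[0.95, [0.0001, -0.0031, 0], 0.04], [0.95, [0.0001, -0.0031, 0], 0.04], [0.95, [0, 0, 0], 0]])

```text
time: 4.87
eef_pos: [0.548, -0.2072, 0.1065]
tcp_rot: [-2.186, -2.257, -0.0]
ft_force: [0.7, 0.3, -0.6]
gripper_width: 0.106
gripper_force: 39.1
```

Request:
play_rows(commands=[[0.95, [0.0001, -0.0031, 0], 0.04], [0.95, [0.0001, -0.0031, 0], 0.04], [0.95, [0, 0, 0], 0]])

```text
time: 5.12
eef_pos: [0.542, -0.2071, 0.1064]
tcp_rot: [2.273, 2.168, 0.0]
ft_force: [1.4, 0.3, -1.6]
gripper_width: 0.103
gripper_force: 39.1
```

Request:
play_rows(commands=[[0.95, [0.0001, -0.0031, 0], 0.04], [0.95, [0, 0, 0], 0]])

```text
time: 5.28
eef_pos: [0.539, -0.207, 0.1064]
tcp_rot: [2.315, 2.123, 0.0]
ft_force: [2.4, 0.1, -1.0]
gripper_width: 0.102
gripper_force: 39.1
```

```bash
python3 -c "
from h import *
rel(None)"
```

```text
t 5.28 pos [ 0.539  -0.207   0.1064] yaw_y -4.97 tilt [-1.e-04  2.e-04 -1.e+00] F [ 2.4   0.09 -1.  ] T [-0.03 -0.41 -0.19] w 9.6 gf 39.1 j6 -0.34
```

Request:
play_rows(commands=[[0.95, [0.0001, -0.0031, 0], 0.04], [0.95, [0, 0, 0], 0]])

```text
time: 5.45
eef_pos: [0.5357, -0.2066, 0.1064]
tcp_rot: [-2.357, -2.076, 0.0]
ft_force: [0.8, -0.4, -1.2]
gripper_width: 0.104
gripper_force: 39.3
```

Request:
play_rows(commands=[[0.95, [0.0001, -0.0031, 0], 0.04], [0.95, [0, 0, 0], 0]])

```text
time: 5.62
eef_pos: [0.5327, -0.206, 0.1064]
tcp_rot: [-2.398, -2.029, 0.0]
ft_force: [1.5, 1.4, -1.7]
gripper_width: 0.107
gripper_force: 39.3
```

Request:
play_rows(commands=[[0.95, [0.0001, -0.0023, 0], 0.03], [0.95, [0, 0, 0], 0]])

```text
time: 5.78
eef_pos: [0.5306, -0.2056, 0.1065]
tcp_rot: [2.428, 1.993, 0.0]
ft_force: [2.9, 0.6, -2.2]
gripper_width: 0.106
gripper_force: 39.3
```

```bash
python3 -c "
from h import *
rel(None)"
```

```text
t 5.78 pos [ 0.5306 -0.2056  0.1065] yaw_y -11.24 tilt [ 1.e-04  1.e-04 -1.e+00] F [ 2.86  0.6  -2.16] T [ 0.03 -0.42 -0.25] w 10.0 gf 39.3 j6 -0.24
```

Request:
play_rows(commands=[[0.95, [0.0001, -0.0023, 0], 0.03], [0.95, [0, 0, 0], 0]])

```text
time: 5.95
eef_pos: [0.5298, -0.2054, 0.1065]
tcp_rot: [2.455, 1.955, 0.004]
ft_force: [16.1, -2.5, -10.1]
gripper_width: 0.108
gripper_force: 47.6
```

```bash
python3 -c "
from h import *
rel(None)"
```

```text
t 5.95 pos [ 0.5298 -0.2054  0.1065] yaw_y -12.94 tilt [-4.0e-04  4.1e-03 -1.0e+00] F [ 16.13  -2.47 -10.12] T [-0.47 -2.76  0.15] w 10.1 gf 47.6 j6 -0.21
```

Bowl at its stop: 16 N, and about 0.69 rad turned. I'll release, lift and check.

Request:
play_rows(commands=[[0, [0, 0.0005, 0], 0], [0, [0, 0, 0], 0], [0, [0, 0, 0], 0], [0, [0, 0, -0.01], 0], [0, [0, 0, -0.03], 0], [0, [0, 0, -0.035], 0], [0, [0, 0, -0.035], 0], [0, [0, 0, -0.03], 0], [0, [0.036, 0, 0], 0], [0, [0.036, 0, 0], 0], [0, [0.036, 0, 0], 0], [0, [0.036, 0, 0], 0]])

```text
time: 6.95
eef_pos: [0.5612, -0.0634, 0.2476]
tcp_rot: [2.459, 1.954, 0.001]
ft_force: [-0.4, 0.4, 0.7]
gripper_width: 0.919
gripper_force: 0.0
```

Request:
play_rows(commands=[[0, [0.038, -0.003, 0], 0], [0, [0.038, -0.003, 0], 0], [0, [0.038, -0.003, 0], 0], [0, [0.038, -0.003, 0], 0], [0, [0.038, -0.003, 0], 0], [0, [0.038, -0.003, 0], 0]])

```text
time: 7.45
eef_pos: [0.595, 0.1632, 0.2475]
tcp_rot: [2.459, 1.955, 0.001]
ft_force: [0.7, 0.3, -0.2]
gripper_width: 1.001
gripper_force: 0.0
```

Run:
```python
from h import *
a=cam('scene');b=cam('top')
cv2.imwrite('pics/s1.png',a['frame']);cv2.imwrite('pics/t1.png',b['frame'])
def c(i,u,v): return cv2.resize(i[v-30:v+30,u-40:u+40],(400,300),interpolation=cv2.INTER_CUBIC)
cv2.imwrite('pics/m1.png',np.vstack([np.hstack([c(a['frame'],385,140),c(b['frame'],248,202)]),np.hstack([c(a['frame'],269,235),c(b['frame'],380,196)])]))
rel([.5345,.326,.2],62)
for u,v in((165,95),(222,82),(250,138),(195,153)): print(ray(a,345+u/5,110+v/5,.08))
```

```text
t 7.55 pos [0.5949 0.166  0.2468] yaw_y -12.74 tilt [ 6.e-04 -4.e-04 -1.e+00] F [-0.26 -0.16 -0.03] T [-0.08 -0.09  0.04] w 94.0 gf 0.0 j6 0.43
shift [ 0.1428 -0.0942  0.0469]
roll -1.305
[0.5111971  0.31994115 0.08      ]
[0.52829923 0.35082611 0.08      ]
[0.56681454 0.32936041 0.08      ]
[0.55163021 0.29881895 0.08      ]
```

View pics/m1.png

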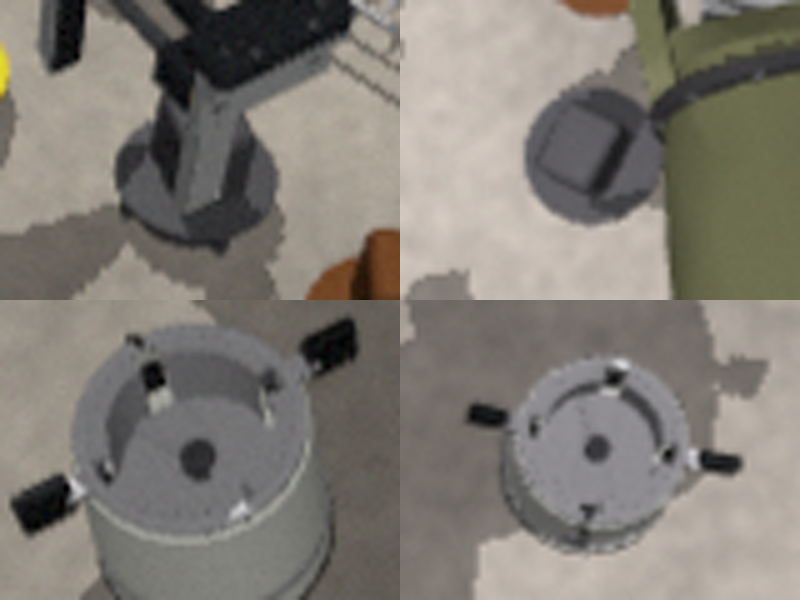

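The bowl is locked, with wing tops at about (357.6,189) and (404,198.6) in the top view. The lid is unmoved.

Request:
play_rows(commands=[[0, [0.0286, -0.0188, 0.006], 0], [0, [0.0286, -0.0188, 0.006], 0], [0, [0.0286, -0.0188, 0.006], 0], [0, [0.0286, -0.0188, 0.006], 0], [0, [0.0286, -0.0188, 0.006], 0], [0, [0, 0, 0], -0.118], [0, [0, 0, 0], -0.118], [0, [0, 0, 0], -0.118], [0, [0, 0, 0], -0.118], [0, [0, 0, 0], -0.118], [0, [0, 0, 0], -0.118], [0, [0, 0, 0], -0.118]])

```text
time: 8.55
eef_pos: [0.5361, 0.3212, 0.2173]
tcp_rot: [1.46, 2.782, 0.0]
ft_force: [-0.9, -0.4, -0.1]
gripper_width: 0.995
gripper_force: 0.0
```

Request:
play_rows(commands=[[0, [0, 0, 0], -0.118], [0, [0, 0, 0], -0.118], [0, [0, 0, 0], -0.118], [0, [0, 0, 0], -0.118], [0, [0, 0, 0], 0]])

```text
time: 8.97
eef_pos: [0.5361, 0.3212, 0.2172]
tcp_rot: [0.769, 3.046, 0.0]
ft_force: [0.0, 0.0, 0.1]
gripper_width: 1.004
gripper_force: 0.0
```

Run:
```python
from h import *
b=cam('top')
rel([.5355,.326,.036],61.5)
w1=ray(b,340+320/5,166+163/5,.131);w2=ray(b,340+88/5,166+115/5,.131);print(w1,w2,(w1+w2)/2,np.linalg.norm(w1-w2),np.degrees(np.arctan2(*(w1-w2)[[1,0]])))
```

```text
t 9.02 pos [0.5361 0.3213 0.2172] yaw_y 61.21 tilt [-2.e-04  2.e-04 -1.e+00] F [1.17 0.28 1.21] T [ 0.1  -0.12  0.01] w 94.1 gf 0.0 j6 -0.59
shift [0.0028 0.0037 0.1812]
roll -0.005
[ 0.52668514 -0.20638433  0.131     ] [ 0.56070065 -0.05597086  0.131     ] [ 0.54369289 -0.13117759  0.131     ] 0.1542117635156838 -102.74290461621365
```

Request:
play_rows(commands=[[0, [0.0028, 0.0037, 0.03], 0], [0, [0, 0, 0.04], 0], [0, [0, 0, 0.04], 0], [0, [0, 0, 0.035], 0], [0, [0, 0, 0.025], 0], [0, [0, 0, 0.01], 0], [0.9, [0, 0, 0], 0], [0.9, [0, 0, 0], 0], [0.9, [0, 0, 0], 0], [0.9, [0, 0, 0], 0], [0.9, [0, 0, 0], 0], [0.9, [0, 0, 0], 0]])

```text
time: 10.02
eef_pos: [0.5357, 0.3266, 0.0375]
tcp_rot: [0.778, 3.042, 0.002]
ft_force: [1.3, 0.5, -0.7]
gripper_width: 0.61
gripper_force: 0.0
```

Request:
play_rows(commands=[[0.9, [0, 0, 0], 0], [0.9, [0, 0, 0], 0], [0.9, [0, 0, 0], 0], [0.9, [0, 0, 0], 0]])

```text
time: 10.35
eef_pos: [0.5356, 0.3266, 0.0369]
tcp_rot: [0.778, 3.043, 0.001]
ft_force: [0.4, 1.0, 4.2]
gripper_width: 0.465
gripper_force: 30.0
```

```bash
python3 -c "
from h import *
rel(None)"
```

```text
t 10.35 pos [0.5356 0.3266 0.0369] yaw_y 61.31 tilt [-4.e-04  7.e-04 -1.e+00] F [0.42 0.96 4.16] T [ 0.11 -0.16 -0.04] w 43.7 gf 30.0 j6 -0.58
```

The 43.7 mm opening means I hold the flat faces. I'll lift and carry it over.

Request:
play_rows(commands=[[0.9, [0, 0, -0.01], 0], [0.9, [0, 0, -0.02], 0], [0.9, [0, 0, -0.03], 0], [0.9, [0, 0, -0.035], 0], [0.9, [0, 0, -0.035], 0], [0.9, [0, 0, -0.03], 0], [0.9, [0, 0, -0.02], 0], [0.9, [0, 0, 0], -0.1], [0.9, [0, 0, 0], -0.1], [0.9, [0, 0, 0], -0.08]])

```text
time: 11.18
eef_pos: [0.5351, 0.3263, 0.2171]
tcp_rot: [0.338, 3.123, -0.0]
ft_force: [0.2, 1.1, -1.1]
gripper_width: 0.469
gripper_force: 30.0
```

```bash
python3 -c "
from h import *
rel([.5440,-.1312,.217],77.3)"
```

```text
t 11.18 pos [0.5351 0.3263 0.2171] yaw_y 77.64 tilt [-0. -0. -1.] F [ 0.18  1.13 -1.12] T [ 0.04 -0.12 -0.04] w 44.1 gf 30.0 j6 -0.87
shift [-1.066e-01 -4.450e-01  2.000e-04]
roll 0.006
```

Request:
play_rows(commands=[[0.9, [-0.0089, -0.0371, 0], 0], [0.9, [-0.0089, -0.0371, 0], 0], [0.9, [-0.0089, -0.0371, 0], 0], [0.9, [-0.0089, -0.0371, 0], 0], [0.9, [-0.0089, -0.0371, 0], 0], [0.9, [-0.0089, -0.0371, 0], 0], [0.9, [-0.0089, -0.0371, 0], 0], [0.9, [-0.0089, -0.0371, 0], 0], [0.9, [-0.0089, -0.0371, 0], 0], [0.9, [-0.0089, -0.0371, 0], 0], [0.9, [-0.0089, -0.0371, 0], 0], [0.9, [-0.0089, -0.0371, 0], 0]])

```text
time: 12.18
eef_pos: [0.5414, -0.1332, 0.2169]
tcp_rot: [-0.346, -3.122, -0.0]
ft_force: [1.2, 0.7, -1.3]
gripper_width: 0.471
gripper_force: 30.0
```

Request:
play_rows(commands=[[0.9, [0, 0, 0], 0], [0.9, [0, 0, 0], 0]])

```text
time: 12.35
eef_pos: [0.5415, -0.1329, 0.2165]
tcp_rot: [-0.351, -3.121, -0.0]
ft_force: [-0.4, 0.2, -1.5]
gripper_width: 0.466
gripper_force: 30.0
```

Run:
```python
from h import *
rel([.5440,-.1312,.217],77.3)
a=cam('scene');b=cam('top')
cv2.imwrite('pics/s2.png',a['frame']);cv2.imwrite('pics/t2.png',b['frame'])
def c(i,u,v): return cv2.resize(i[v-50:v+50,u-33:u+34],(400,600),interpolation=cv2.INTER_CUBIC)
cv2.imwrite('pics/m2.png',np.hstack([c(a['frame'],268,215),c(b['frame'],380,196)]))
```

```text
t 12.35 pos [ 0.5415 -0.1329  0.2165] yaw_y 77.18 tilt [ 8.e-04  1.e-04 -1.e+00] F [-0.44  0.23 -1.46] T [ 0.08 -0.09 -0.07] w 43.8 gf 30.0 j6 -1.65
shift [-0.002   0.0022 -0.0005]
roll -0.002
```

View pics/m2.png

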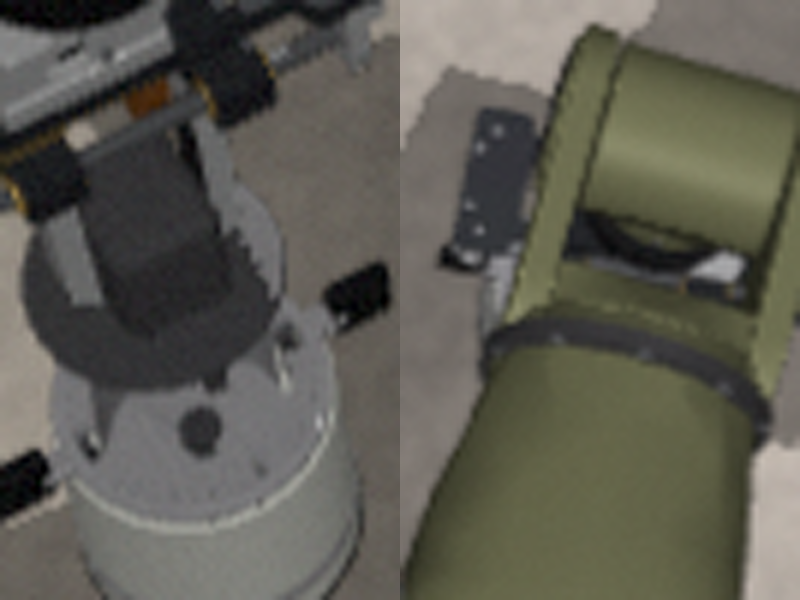

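In the scene view the flange spans columns 238.7 to 282.2 and its lowest row is about 230. The bowl rim spans columns 243.7 to 291.4 and its lowest row is about 252.5. I'll solve both circles with the same camera.

Run:
```python
from h import *
from scipy.optimize import least_squares
a=cam('scene'); th=np.linspace(0,2*np.pi,720)
def circ(uL,uR,vB,r,zs,x0):
    def f(x):
        P=np.vstack([outline(a,np.c_[x[0]+r*np.cos(th),x[1]+r*np.sin(th),np.full(720,z)]) for z in zs])
        return [P[:,0].min()-uL,P[:,0].max()-uR,P[:,1].max()-vB]
    s=least_squares(f,x0,diff_step=1e-3); print(s.x,s.fun)
k=67/400
circ(235+22*k,235+282*k,165+390/6,.049,[.1995,.2045],[.54,-.13])
circ(235+52*k,235+337*k,165+530/6,.056,[.118],[.54,-.13])
P=proj(a,[.544,-.1312,.118]);print(P,(P-[235,165])*[1/k,6])
rel(None)
```

```text
[ 0.54016351 -0.13257335] [-0.64674306  0.65213725 -0.04140553]
[ 0.55262272 -0.13538828] [ 0.12959412 -0.13003029  0.00843542]
[266.55414124 228.15769599] [188.38293279 378.94617596]
t 12.5 pos [ 0.542  -0.1303  0.2166] yaw_y 77.4 tilt [ 2.e-04  2.e-04 -1.e+00] F [-0.36  0.07 -1.17] T [ 0.12 -0.22 -0.03] w 43.8 gf 30.0 j6 -1.65
```

```bash
python3 -c "
from h import *
rel([.5455,-.1318,.160],77.2)"
```

```text
t 12.5 pos [ 0.542  -0.1303  0.2166] yaw_y 77.4 tilt [ 2.e-04  2.e-04 -1.e+00] F [-0.36  0.07 -1.17] T [ 0.12 -0.22 -0.03] w 43.8 gf 30.0 j6 -1.65
shift [-0.0038 -0.0007  0.0566]
roll 0.004
```

Request:
play_rows(commands=[[0.9, [-0.0038, -0.0007, 0.01], 0.003], [0.9, [0, 0, 0.02], 0], [0.9, [0, 0, 0.015], 0], [0.9, [0, 0, 0.009], 0], [0.9, [0, 0, 0], 0], [0.9, [0, 0, 0], 0], [0.9, [0, 0, 0], 0]])

```text
time: 13.08
eef_pos: [0.546, -0.1327, 0.1633]
tcp_rot: [0.35, 3.121, -0.0]
ft_force: [-0.2, -0.2, -1.2]
gripper_width: 0.466
gripper_force: 30.0
```

```bash
python3 -c "
from h import *
rel([.5455,-.1318,.150],77.2)"
```

```text
t 13.08 pos [ 0.546  -0.1327  0.1633] yaw_y 77.2 tilt [-1.2e-03 -1.0e-04 -1.0e+00] F [-0.16 -0.17 -1.25] T [ 0.08 -0.13  0.02] w 43.8 gf 30.0 j6 -1.65
shift [0.0008 0.0008 0.0133]
roll 0.0
```

Request:
play_rows(commands=[[0.9, [0, 0.0005, 0.004], 0], [0.9, [0, 0, 0.004], 0], [0.9, [0, 0, 0.003], 0], [0.9, [0, 0, 0], 0], [0.9, [0, 0, 0], 0]])

```text
time: 13.5
eef_pos: [0.5456, -0.1324, 0.1513]
tcp_rot: [-0.351, -3.122, -0.0]
ft_force: [-0.2, -0.2, -0.8]
gripper_width: 0.47
gripper_force: 30.0
```

```bash
python3 -c "
from h import *
rel([.5455,-.1318,.150],77.2)"
```

```text
t 13.5 pos [ 0.5456 -0.1324  0.1513] yaw_y 77.18 tilt [ 3.e-04  0.e+00 -1.e+00] F [-0.17 -0.16 -0.77] T [-0.01 -0.17 -0.03] w 44.2 gf 30.0 j6 -1.65
shift [0.0003 0.0005 0.0013]
roll -0.0
```

Already 4 mm below the rim contact height without force, so the splines are in the slots. Going on down.

Request:
play_rows(commands=[[0.9, [0, 0, 0.003], 0], [0.9, [0, 0, 0.003], 0], [0.9, [0, 0, 0.003], 0], [0.9, [0, 0, 0], 0], [0.9, [0, 0, 0], 0]])

```text
time: 13.92
eef_pos: [0.5456, -0.1324, 0.1422]
tcp_rot: [-0.351, -3.122, -0.0]
ft_force: [0.7, 0.1, -1.3]
gripper_width: 0.467
gripper_force: 30.0
```

```bash
python3 -c "
from h import *
rel(None)"
```

```text
t 13.92 pos [ 0.5456 -0.1324  0.1422] yaw_y 77.17 tilt [ 4.e-04  0.e+00 -1.e+00] F [ 0.67  0.11 -1.32] T [ 0.1  -0.13 -0.  ] w 43.9 gf 30.0 j6 -1.65
```

Request:
play_rows(commands=[[0.9, [0, 0, 0.002], 0], [0.9, [0, 0, 0.002], 0], [0.9, [0, 0, 0.002], 0], [0.9, [0, 0, 0.001], 0], [0.9, [0, 0, 0], 0], [0.9, [0, 0, 0], 0]])

```text
time: 14.42
eef_pos: [0.5459, -0.1324, 0.1359]
tcp_rot: [0.351, 3.121, -0.0]
ft_force: [-1.1, -0.7, 5.3]
gripper_width: 0.463
gripper_force: 30.0
```

Request:
play_rows(commands=[[0.9, [0, 0, 0.001], 0], [0.9, [0, 0, 0], 0], [0.9, [0, 0, 0], 0]])

```text
time: 14.67
eef_pos: [0.5459, -0.1324, 0.135]
tcp_rot: [0.351, 3.121, -0.0]
ft_force: [-0.7, 0.2, 6.1]
gripper_width: 0.466
gripper_force: 30.0
```

```bash
python3 -c "
from h import *
rel(None)"
```

```text
t 14.67 pos [ 0.5459 -0.1324  0.135 ] yaw_y 77.18 tilt [-9.e-04 -0.e+00 -1.e+00] F [-0.74  0.16  6.08] T [ 0.1   0.14 -0.  ] w 43.8 gf 30.0 j6 -1.65
```

Request:
play_rows(commands=[[0.9, [0, 0, 0.001], 0], [0.9, [0, 0, 0], 0], [0.9, [0, 0, 0], 0]])

```text
time: 14.92
eef_pos: [0.546, -0.1325, 0.1348]
tcp_rot: [0.351, 3.12, -0.0]
ft_force: [-3.2, 0.9, 13.5]
gripper_width: 0.468
gripper_force: 30.0
```

Request:
play_rows(commands=[[0.9, [0, 0, 0.001], 0], [0.9, [0, 0, 0], 0], [0.9, [0, 0, 0], 0]])

```text
time: 15.17
eef_pos: [0.5461, -0.1325, 0.1347]
tcp_rot: [0.35, 3.12, -0.001]
ft_force: [-8.9, 2.6, 22.1]
gripper_width: 0.471
gripper_force: 30.0
```

```bash
python3 -c "
from h import *
rel(None)"
```

```text
t 15.17 pos [ 0.5461 -0.1325  0.1347] yaw_y 77.18 tilt [-2.2e-03 -3.0e-04 -1.0e+00] F [-8.91  2.57 22.06] T [0.53 1.52 0.02] w 44.3 gf 30.0 j6 -1.65
```

The hard stop is at 0.1347 m, the home height, with 22 N against it. One last look before handing in.

Request:
play_rows(commands=[[0.9, [0, 0, 0], 0], [0.9, [0, 0, 0], 0], [0.9, [0, 0, 0], 0], [0.9, [0, 0, 0], 0], [0.9, [0, 0, 0], 0], [0.9, [0, 0, 0], 0]])

```text
time: 15.67
eef_pos: [0.5461, -0.1325, 0.1347]
tcp_rot: [0.35, 3.12, -0.001]
ft_force: [-7.5, 1.7, 21.3]
gripper_width: 0.466
gripper_force: 30.0
```

Run:
```python
from h import *
rel(None)
a=cam('scene')
cv2.imwrite('pics/m3.png',cv2.resize(a['frame'][90:290,180:440],(780,600),interpolation=cv2.INTER_CUBIC))
```

```text
t 15.67 pos [ 0.5461 -0.1325  0.1347] yaw_y 77.18 tilt [-2.2e-03 -2.0e-04 -1.0e+00] F [-7.5   1.68 21.28] T [0.5  1.53 0.05] w 43.8 gf 30.0 j6 -1.65
```

View pics/m3.png

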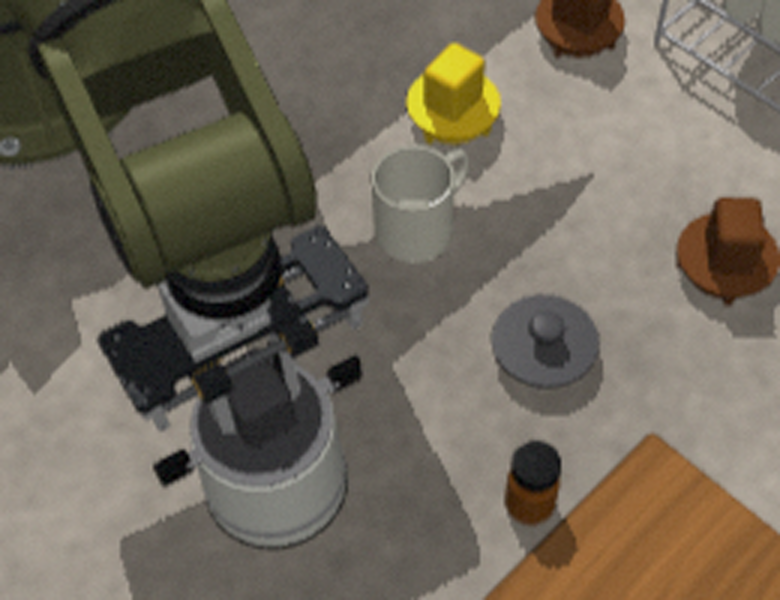

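The crop shows the lid flush in the bowl at crop pixel (263,425), the wings still in the locked position, and the mug, cover and jar undisturbed.

```bash
python3 -c "
from cell import sign_off
print(sign_off())"
```

```text
the job is handed in; nothing more can be done
None
```

I turned the bowl to its locked stop, then seated the dark splined lid fully home; the gripper still holds it down with about 21 N, and I handed the job in at about 16 s.

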